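Raise the load-port guard and vent the port

ROBOT

A 7-joint arm with a two-finger parallel gripper is mounted at the origin on the work surface. World frame = base frame: x ahead of the robot, y to its left, z up, the work surface at z = 0. Lengths are in m, angles in degrees, forces in N, time in s.
With the tool pointing down it reaches from about 0.4 to 0.85 m from the base axis. Payload 10.4 kg.
Tool frame: the origin (TCP) lies at the centre of the arm's flange, where the gripper is bolted on; the fingertips stand 182 mm ahead of it and the grasp point (between the pads) lies 164 mm ahead of it; z points along the fingers, x is the direction in which the jaws open and shut, and the axes are right-handed (so a half turn about z gives the same grasp; the last joint's range is limited). The gripper opens to 87 mm and grips with 3 to 60 N. Pads are 19 mm wide; open, the fingers measure 117 mm over their backs; the gripper's body (75 mm by 190 mm) begins 51 mm behind the grasp point.
Start: joints at [70.153, 19.034, -3.707, 83.658, 1.238, 77.344, -5.071], TCP at [0.199, -0.593, 0.405] pointing down, gripper open.
Joint ranges: [-148.97, 148.97], [-28.65, 121.19], [-84.17, 76.75], [9.2, 138.47], [-72.65, 252.65], [3.7, 117.97], [-149.18, 149.18]. Speed limits (degrees/s): [127.2, 127.2, 159.86, 159.86, 180, 180, 180].

INTERFACE

Orientations are given as a 3x3 rotation matrix whose columns are the frame's x, y, z axes.
In Python, from plant import bot gives the robot as it stands. Calls block until the motion is done:
- bot.move_ptp(position, orientation): joint-space move of the TCP to a pose.
- bot.move_linear(position, rot=None, rate=0.15, contact_N=None): straight line of the TCP; rot=None keeps the orientation; rate is the mean speed in m/s. With contact_N (N) it stops when the force on the tool has changed by that much, and returns True; else False.
- bot.move_joints(angles): joint-space move.
- bot.open() and bot.clamp(squeeze=None): open the fingers fully, or close them until they stop; squeeze is the grip in N (None keeps the last).
- bot.hold(seconds).
- bot.inverse_kinematics(position, orientation): joint angles nearest the present ones, or None.
- bot.read_camera(name): name is "scene" or "side" or "wrist"; returns (picture, depth): 480x640x3 uint8, red, green, blue; 480x640 float32, m along the optical axis (not along the pixel's ray), 0 where there is no reading.
- bot.camera_model(name): a dict with "mtx" (3x3 intrinsics, pixels), "camera_from_world" (4x4, takes a point from world to camera coordinates). Camera axes: x right, y up, looking along -z (the intrinsics and any distortion apply to the point x, -y, -z); pixel columns grow to the right and rows downward; lengths in m; the calibration is good to about 2 mm. The wrist camera is an equidistant fisheye: a pixel r from the principal point sees the ray r / f radians off the axis. A picture is of the moment at which its call begins: read the wrist's pose just before it. camera_model takes no time and is no camera call; for the wrist camera it gives the pose at the moment of the call.
A pose or a line that the arm cannot do raises bot.MotionError and nothing moves.
- bot.finish_job(): hands the job in, once; it reports no verdict.
Readings, each from a call of its own:
- bot.get_t(): time.
- bot.get_joint_pos(): joint angles.
- bot.get_qd(): joint speeds.
- bot.get_tau(): joint torques, N m.
- bot.get_ee_pos(): TCP position.
- bot.get_tool_rot(): TCP orientation.
- bot.get_ft_force(): force on the tool from outside, world axes, zero at the start.
- bot.get_torque(): the same for the moment, N m.
- bot.get_width(): finger opening in m.
Only numpy, scipy, OpenCV 4.12 (cv2) and the standard library are available. Lean on these libraries where they do the work, as an engineer would, in place of code of your own. Each camera call takes 0.05 s, during which the arm holds its last target. There are 200 camera calls.

TASK

Push the yellow counterweighted guard up from under its free edge until it goes past its balance point and stays raised on its own, and take your fingers off it. Then, with the guard standing up, press the green vent button fully down, let it go and back away. Push only: do not pinch the guard between the fingers, keep off its red counterweight, never press the blue button, and leave the loose things on the bench where they are.

Things in the scene. Friction and masses are not known exactly. Their poses are not given: they have to be found in the camera images.
- station: Steel base plate of the load port, 260 (x) x 200 (y) x 16 mm, fixed. Origin: centre of its underside. Its +x points level from the guard's free edge to its hinge, roughly away from the robot. A round collar (94 mm across, top 80 mm above the bench) stands at x = -5 mm. Two grey hinge brackets, 126 mm high, stand at x = +90, y = +-66 mm.
- guard (a joint): Guard angle, rad. 0 = lowered on its stop, sloping up from hinge to free edge at 30 deg (0.52 rad) above level; grows as the edge swings up and over, away from the robot; stop at 1.40. Balance lies between 0.55 and 0.78: below it the guard sinks back, above it it goes on by itself to the stop (damped, up to 3 s) and stays. Lifting at the edge takes 1 to 3 N, more when faster (0.4 N m s/rad).
- guard_hinge (a point): Point on the hinge axis, at the guard's mid-width, 110 mm above the bench, 90 mm along +x of the station's origin. The axis lies horizontally along the station's y.
- guard_edge (a point): Middle of the guard's free edge, 190 mm from the hinge axis; at the start it is about 205 mm above the bench and overhangs the front of the collar by 23 mm, with nothing under it down to the base plate. Moves with the guard.
- guard_shell: The yellow guard plate, 100 mm wide along the hinge, about 10 mm thick (14 mm at the black rubber roll along its free edge); it is the underside, the sides and the free edge of the guard, the part to push. Origin on the hinge axis; its -x axis runs along the plate from hinge to free edge, its z axis is square to the plate, out of the upper face.
- guard_top: Perforated steel sheet on the guard's upper face, 135 x 84 x 4 mm, set back from the edges. Origin on the hinge axis, axes as guard_shell.
- weight: Red counterweight cylinder, 40 mm across and 75 mm long, on a short stalk behind the hinge, turning with the guard. Origin on the hinge axis, axes as guard_shell; the cylinder's centre is at x +40, z +28 mm.
- vent (a joint): Travel of the green button in m: 0 released, 0.006 fully down (5 N). It springs back.
- vent_top (a point): Centre of the top face of the green vent button, 32 mm across, on a cream box (100 x 70 x 40 mm) fixed to the bench on one side of the station (either side, swapped with the blue one). Presses straight down.
- pump (a joint): Travel of the blue button in m: 0 released, 0.006 fully down. Not to be pressed.
- pump_top (a point): Centre of the top face of the blue pump button, 32 mm across, on an equal cream box on the other side.
- oil: Amber oil bottle with white cap, 72 mm across, 160 mm high, standing loose. Origin: centre of its underside.
- beaker: Glass beaker, 64 mm across, 85 mm high, standing loose. Origin: centre of its underside.
- centring: Brass centring ring, 34 mm across, 10 mm high, lying loose on the station's base plate beside the collar. Origin: centre of its underside.
- tray: White compartment tray, 100 x 130 x 30 mm, loose. Origin: centre of its underside.
- jar: Clear jar with black lid, 60 mm across, 70 mm high, loose. Origin: centre of its underside.
- wrench: Steel wrench lying flat, 160 mm long, loose.
- driver: Screwdriver lying flat, 170 mm long, loose.

How it is judged (in metres and radians):
On the way, in this order (a step that is already met when the one before it is completed fails the run):
1. the guard stands raised by itself, nobody touching it (value of joint guard above 1.25 rad and contact force between anything else and guard_shell below 0.1 N and contact force between anything else and guard_top below 0.1 N), for 0.2 s.
2. the green button is pressed down with the guard up (value of joint vent above 0.0045 m and value of joint guard above 1.25 rad), for 0.05 s.
At the end, for the whole second after the job is handed in: The guard stays raised by itself (joint above 1.25 rad, its stop is at 1.40) and both buttons are released (within 2 mm of their tops) (value of joint guard above 1.25 rad and value of joint each of vent, pump below 0.002 m); the robot touches nothing.
It fails at once if the green button pressed before the guard is up (value of joint vent above 0.003 m and value of joint guard below 1.1 rad).
It fails at once if the blue button pressed (value of joint pump above 0.003 m).
It fails at once if the guard pinched between its faces (contact force between the fingers and guard_shell above 0.5 N and contact force between the fingers and guard_top above 0.5 N).
It fails at once if the counterweight handled (contact force between any of the arm, the fingers and weight above 0.5 N).
It fails at once if a bystander moved by more than 25 mm (distance of any of oil, beaker, centring, tray, jar, wrench, driver from where it was at the start of the episode above 0.025 m).
It also fails if it takes over 45 s, if anything falls off the work surface, if the arm or the gripper's body presses on something with over 40 N, if the wrist force passes 120 N, or if a joint passes its speed limit or range.

## Working session

There is one attempt and no reset: what is moved stays moved. The work goes in short steps, each a Python script; the robot and the scene stay as the last script left them, time stands still between calls to the robot, and variables do not carry over. Pictures are saved under pics/ and viewed, about 8 in all and at most 12, crops included, and the job is handed in when it is done.

```bash
ls; mkdir -p pics
cat > h.py <<'E'
import numpy as np, cv2
from plant import bot
def shot(n,tag):
    m=bot.camera_model(n); p,d=bot.read_camera(n)
    cv2.imwrite(f'pics/{tag}.png',p[:,:,::-1]); np.savez(f'pics/{tag}.npz',d=d,p=p,K=m['mtx'],T=m['camera_from_world'])
def cloud(tag):
    z=np.load(f'pics/{tag}.npz'); d=z['d'];K=z['K'];T=z['T']
    v,u=np.mgrid[:480,:640]
    P=np.stack([(u-K[0,2])/K[0,0]*d,-(v-K[1,2])/K[1,1]*d,-d],-1)
    W=(P-T[:3,3])@T[:3,:3]
    W[d==0]=np.nan
    return W,z['p']
E
python3 - <<'E'
from h import *
shot('scene','s0');shot('side','d0')
for n in('scene','side'):
    m=bot.camera_model(n);print(n,{k:np.round(v,3) if k!='x' else 0 for k,v in m.items() if k in('mtx','camera_from_world')}, m.keys())
print(bot.get_t())
E
```

```text
pics
scene {'mtx': array([[607.793,   0.   , 313.282],
       [  0.   , 607.793, 239.933],
       [  0.   ,   0.   ,   1.   ]]), 'camera_from_world': array([[ 0.614,  0.789, -0.004, -0.317],
       [-0.56 ,  0.44 ,  0.702,  0.198],
       [ 0.555, -0.429,  0.713, -1.893],
       [ 0.   ,  0.   ,  0.   ,  1.   ]])} dict_keys(['mtx', 'camera_from_world'])
side {'mtx': array([[571.256,   0.   , 316.052],
       [  0.   , 571.256, 238.017],
       [  0.   ,   0.   ,   1.   ]]), 'camera_from_world': array([[-0.817, -0.577,  0.011,  0.424],
       [ 0.407, -0.564,  0.719, -0.325],
       [-0.408,  0.592,  0.695, -1.459],
       [ 0.   ,  0.   ,  0.   ,  1.   ]])} dict_keys(['mtx', 'camera_from_world'])
0.1
```

View pics/s0.png

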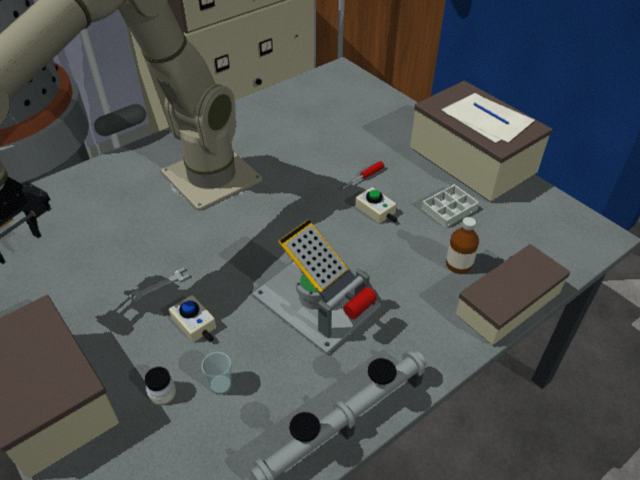

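View pics/d0.png

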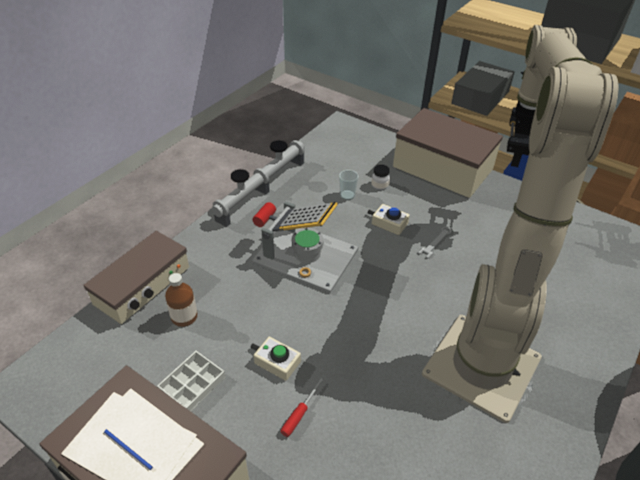

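The scene view shows the yellow guard near (315,255), the green button at (375,197) and the blue one at (188,310). The side view has the guard at (305,215), green at (280,352) and blue at (394,213). The free edge faces the robot. Next I'll measure these from depth.

```bash
python3 - <<'E'
from h import *
def blob(tag,name,lo,hi,roi):
    W,p=cloud(tag);h=cv2.cvtColor(p,cv2.COLOR_RGB2HSV)
    m=cv2.inRange(h,lo,hi)>0; r=np.zeros_like(m);u0,v0,u1,v1=roi;r[v0:v1,u0:u1]=1;m&=r&np.isfinite(W[...,0])
    Q=W[m];print(tag,name,len(Q),'med',np.round(np.median(Q,0),4),'min',np.round(np.percentile(Q,3,axis=0),3),'max',np.round(np.percentile(Q,97,axis=0),3));return Q
def rep(n,s,d,lo,hi):
    return blob('s0',n,lo,hi,s),blob('d0',n,lo,hi,d)
g=rep('green',(355,180,397,215),(268,338,293,365),(45,80,40),(80,255,255))
b=rep('blue',(170,295,210,325),(380,200,410,225),(100,100,40),(130,255,255))
y=rep('yellow',(270,215,350,295),(265,195,345,235),(15,120,60),(32,255,255))
r=rep('red',(335,280,385,325),(245,195,280,230),(0,150,60),(8,255,255))
for Q,n in((g,'g'),(b,'b')):
  for q in Q:
    z=np.percentile(q[:,2],90);t=q[q[:,2]>z-.004];print(n,'top z',z,(t.min(0)+t.max(0))/2)
# base plate
for t,roi in(('s0',(240,240,400,350)),('d0',(235,210,370,300))):
    W,_=cloud(t);u0,v0,u1,v1=roi;Q=W[v0:v1,u0:u1].reshape(-1,3);q=Q[(Q[:,2]>.011)&(Q[:,2]<.021)]
    rr=cv2.minAreaRect((q[:,:2]*1000).astype(np.float32));print(t,'plate',len(q),rr, cv2.boxPoints(rr).round())
# guard plane: yellow
for q in y:
    c=q.mean(0);s=np.linalg.svd(q-c)[2];print('yellow normal',s[2],s[0])
for tag,P in(('s0',0),('d0',0)):
    W,p=cloud(tag)
    for nm,uv in dict(s0=dict(edL=(281,241),edR=(308,223)),d0=dict(e1=(336,206),e2=(313,228)))[tag].items():
        u,v=uv;print(tag,nm,np.round(np.nanmedian(W[v-1:v+2,u-1:u+2].reshape(-1,3),0),3))
E
python3 - <<'E'
import cv2
a=cv2.imread('pics/s0.png')[170:350,240:420];b=cv2.imread('pics/d0.png')[180:300,230:410]
import numpy as np
a=cv2.resize(a,(540,540),interpolation=3)[:,:400]
a=cv2.resize(cv2.imread('pics/s0.png')[210:360,240:400],(400,375),interpolation=2)
b=cv2.resize(cv2.imread('pics/d0.png')[170:320,220:380],(400,375),interpolation=2)
cv2.imwrite('pics/c0.png',np.hstack([a,b]))
E
```

```text
s0 green 98 med [0.4278 0.292  0.0613] min [0.41  0.279 0.041] max [0.465 0.306 0.068]
d0 green 130 med [0.421  0.2975 0.0594] min [0.407 0.281 0.049] max [0.439 0.311 0.065]
s0 blue 164 med [ 0.457  -0.3324  0.0616] min [ 0.44  -0.345  0.041] max [ 0.496 -0.318  0.068]
d0 blue 75 med [ 0.4519 -0.3248  0.0579] min [ 0.437 -0.341  0.038] max [ 0.497 -0.311  0.063]
s0 yellow 578 med [ 0.5757 -0.0892  0.1768] min [ 0.498 -0.109  0.036] max [0.656 0.001 0.211]
d0 yellow 259 med [ 0.5402 -0.0134  0.1939] min [ 0.515 -0.099  0.136] max [0.637 0.004 0.209]
s0 red 572 med [ 0.7376 -0.0385  0.1306] min [ 0.715 -0.07   0.106] max [0.752 0.003 0.138]
d0 red 290 med [ 0.7227 -0.0198  0.1273] min [ 0.707 -0.066  0.104] max [0.745 0.008 0.134]
g top z 0.06627048742733532 [0.42485983 0.29237747 0.06514603]
g top z 0.06285830252588497 [0.42054571 0.29793906 0.06336447]
b top z 0.0662084304754129 [ 0.45359351 -0.33104253  0.06595673]
b top z 0.06136809550172113 [ 0.44934469 -0.32528286  0.06378951]
s0 plate 3058 ((596.208984375, -76.5888671875), (464.62200927734375, 197.8778839111328), 20.238224029541016) [[ 344.  -64.]
 [ 412. -250.]
 [ 848.  -89.]
 [ 780.   97.]]
d0 plate 2410 ((602.6783447265625, -129.24205017089844), (262.3052978515625, 369.5290832519531), 8.335600852966309) [[ 446.   35.]
 [ 500. -331.]
 [ 759. -293.]
 [ 706.   73.]]
yellow normal [-0.23237197 -0.74298979 -0.62766985] [ 0.9632825  -0.26504342 -0.04288129]
yellow normal [-0.59641711  0.13712653 -0.7908748 ] [-0.74952951 -0.44770549  0.48761185]
s0 edL [ 0.534 -0.107  0.207]
s0 edR [ 0.523 -0.021  0.206]
d0 e1 [ 0.525 -0.101  0.201]
d0 e2 [ 0.648 -0.165  0.003]
```

View pics/c0.png

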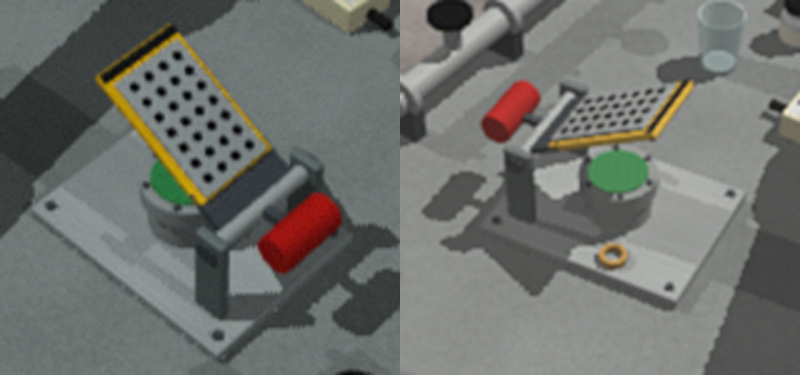

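The crop shows the whole guard. The scene view gives edge corners at about (280,241) and (310,221), with plate corners at (254,293) and (328,352). The side view gives plate corners at (358,246), (330,292) and (253,259). I'll intersect these rays with known heights.

```bash
cat >> h.py <<'E'
def onz(tag,uv,h):
    z=np.load(f'pics/{tag}.npz');K=z['K'];T=z['T'];R=T[:3,:3]
    c=-R.T@T[:3,3]; r=R.T@np.array([(uv[0]-K[0,2])/K[0,0],-(uv[1]-K[1,2])/K[1,1],-1])
    return c+r*(h-c[2])/r[2]
E
python3 - <<'E'
from h import *
for t,d in dict(s0=dict(A=(254,293,.016),B=(328,350,.016),e1=(280,240,.209),e2=(310,221,.209),green=(375,195.5,.062),blue=(188,308,.062)),d0=dict(A=(358,246,.016),B=(330,291,.016),C=(253,259,.016),green=(280,351.5,.062),blue=(394,212.5,.062),e1=(336.5,202.5,.209),e2=(322,222,.209))).items():
    for k,(u,v,h) in d.items(): print(t,k,np.round(onz(t,(u,v),h),4))
W,p=cloud('s0')
h=cv2.cvtColor(p,cv2.COLOR_RGB2HSV)
# guard points: box region high
for t in('s0','d0'):
    W,p=cloud(t);Q=W.reshape(-1,3);m=(Q[:,0]>.48)&(Q[:,0]<.63)&(Q[:,1]>-.16)&(Q[:,1]<.06)&(Q[:,2]>.15)&(Q[:,2]<.25)
    q=Q[m];c=q.mean(0);s=np.linalg.svd(q-c)[2];n=s[2]*np.sign(s[2][2]);print(t,len(q),c,n,'tilt',np.degrees(np.arccos(n[2])),'yaw',np.degrees(np.arctan2(-n[1],-n[0])))
    e=q[q[:,2]>np.percentile(q[:,2],92)];print(' top edge',e.min(0),e.max(0),e.mean(0))
    print('wide', [ (k,np.round(np.array([q[q[:,1].argsort()[5]],q[q[:,1].argsort()[-5]]]),3)) for k in [0]])
E
```

```text
s0 A [ 0.4841 -0.166   0.016 ]
s0 B [ 0.7339 -0.1263  0.016 ]
s0 e1 [ 0.531  -0.1083  0.209 ]
s0 e2 [ 0.5236 -0.015   0.209 ]
s0 green [0.4321 0.2883 0.062 ]
s0 blue [ 0.4589 -0.3346  0.062 ]
d0 A [ 0.48   -0.1671  0.016 ]
d0 B [0.4481 0.0319 0.016 ]
d0 C [0.7043 0.0623 0.016 ]
d0 green [0.4169 0.2994 0.062 ]
d0 blue [ 0.4455 -0.3181  0.062 ]
d0 e1 [ 0.5265 -0.1062  0.209 ]
d0 e2 [ 0.5133 -0.0164  0.209 ]
s0 1968 [ 0.57606212 -0.05851802  0.18287083] [0.48241353 0.05317202 0.87432827] tilt 29.034424376535373 yaw -173.7102003334492
 top edge [ 0.51449117 -0.1115054   0.20708493] [ 0.5531291  -0.01431128  0.21384155] [ 0.528752   -0.06309025  0.20969283]
wide [(0, array([[ 0.53 , -0.111,  0.204],
       [ 0.607, -0.002,  0.158]]))]
d0 787 [ 0.56456306 -0.04460922  0.18316778] [0.45316672 0.10952624 0.88467165] tilt 27.788858627304613 yaw -166.41270119248688
 top edge [ 0.5103326  -0.10508351  0.20538332] [ 0.53341846 -0.01262561  0.21051444] [ 0.52280145 -0.05752096  0.20712101]
wide [(0, array([[ 0.531, -0.105,  0.206],
       [ 0.584,  0.001,  0.165]]))]
```

```bash
cat >> h.py <<'E'
yaw=np.radians(8); X=np.array([np.cos(yaw),np.sin(yaw),0]);Y=np.array([-np.sin(yaw),np.cos(yaw),0]);Z=np.array([0,0,1.])
H=np.array([.685,-.035,.110])
def pose(th,a,back=0,s=1):
    """finger front face at the guard's edge when the guard stands at th; a = finger dip (deg)"""
    g=th+np.radians(30);a=np.radians(a)
    E=H+.19*(-np.cos(g)*X+np.sin(g)*Z); f=np.cos(a)*X-np.sin(a)*Z; m=np.sin(a)*X+np.cos(a)*Z
    x=s*Y; R=np.column_stack([x,np.cross(f,x),f])
    return E-.017*m-.157*f-back*X, R
path=[(t,45+40*max(t,0)) for t in (-.15,0,.15,.3,.45,.6,.75,.9,1.02)]
E
python3 - <<'E'
from h import *
for s in(1,-1):
  for a in [(-.15,45,.12)]+path:
    p,R=pose(*a,s=s); q=bot.inverse_kinematics(p,R); print(s,np.round(a,2),np.round(p,3),None if q is None else np.round(q))
G=np.array([.4235,.2945,.30])
for s in(1,-1):
  R=np.column_stack([s*Y,np.cross(-Z,s*Y),-Z]);q=bot.inverse_kinematics(G,R);print(q is None or np.round(q))
E
```

```text
1 [-0.15 45.    0.12] [ 0.269 -0.093  0.278] None
1 [-0.15 45.  ] [ 0.388 -0.077  0.278] None
1 [ 0 45] [ 0.4   -0.075  0.304] [ 13. -15.  -4. 138. -46.  19. 146.]
1 [ 0.15 51.  ] [ 0.427 -0.071  0.34 ] [  3. -14.   3. 131. -19.  26. 119.]
1 [ 0.3 57. ] [ 0.458 -0.067  0.372] [ 20. -10. -13. 122. -17.  36. 115.]
1 [ 0.45 63.  ] [ 0.494 -0.062  0.399] [ 29.  -5. -24. 113. -11.  46. 109.]
1 [ 0.6 69. ] [ 0.532 -0.056  0.422] [ 36.   2. -34. 103.  -3.  54. 102.]
1 [ 0.75 75.  ] [ 0.573 -0.051  0.439] [ 38.  10. -41.  93.   6.  64.  94.]
1 [ 0.9 81. ] [ 0.616 -0.045  0.45 ] [ 36.  19. -46.  83.  14.  74.  88.]
1 [ 1.02 85.8 ] [ 0.652 -0.04   0.455] [ 32.  26. -46.  75.  19.  83.  86.]
-1 [-0.15 45.    0.12] [ 0.269 -0.093  0.278] None
-1 [-0.15 45.  ] [ 0.388 -0.077  0.278] None
-1 [ 0 45] [ 0.4   -0.075  0.304] [ 48. -15. -34. 137. -64.  25. -18.]
-1 [ 0.15 51.  ] [ 0.427 -0.071  0.34 ] [ 52. -14. -39. 129. -43.  31. -40.]
-1 [ 0.3 57. ] [ 0.458 -0.067  0.372] [ 53. -11. -42. 121. -27.  38. -56.]
-1 [ 0.45 63.  ] [ 0.494 -0.062  0.399] [ 50.  -5. -43. 112. -13.  46. -69.]
-1 [ 0.6 69. ] [ 0.532 -0.056  0.422] [ 44.   3. -42. 103.  -2.  54. -79.]
-1 [ 0.75 75.  ] [ 0.573 -0.051  0.439] [ 37.  10. -40.  93.   5.  64. -85.]
-1 [ 0.9 81. ] [ 0.616 -0.045  0.45 ] [ 31.  18. -38.  83.  11.  74. -90.]
-1 [ 1.02 85.8 ] [ 0.652 -0.04   0.455] [ 27.  24. -38.  75.  15.  81. -92.]
[ 18.  24. -68. 105.  25.  67.  39.]
[ -47.   10.    8.  108.   -2.   62. -121.]
```

Run:
```python
from h import *
for a0 in(55,60,65):
  for t in((-.12,a0,.06),(-.12,a0,.03),(-.12,a0,0),(0,a0)):
    p,R=pose(*t,s=-1); q=bot.inverse_kinematics(p,R); print(t,np.round(p,3),None if q is None else np.round(q))
  p,R=pose(-.12,a0,.04,s=-1);p[2]+=.12;q=bot.inverse_kinematics(p,R); print('up',np.round(p,3),None if q is None else np.round(q))
```

```text
(-0.12, 55, 0.06) [ 0.35  -0.082  0.303] [ 52. -22. -34. 138. -48.  36. -32.]
(-0.12, 55, 0.03) [ 0.379 -0.078  0.303] [ 51. -18. -36. 135. -44.  33. -36.]
(-0.12, 55, 0) [ 0.409 -0.074  0.303] [ 51. -13. -39. 132. -40.  30. -41.]
(0, 55) [ 0.419 -0.072  0.324] [ 52. -13. -40. 129. -38.  32. -44.]
up [ 0.369 -0.079  0.423] [ 57. -28. -33. 126. -42.  53. -41.]
(-0.12, 60, 0.06) [ 0.36  -0.081  0.312] [ 52. -20. -36. 135. -38.  40. -41.]
(-0.12, 60, 0.03) [ 0.39  -0.076  0.312] [ 52. -16. -38. 132. -34.  37. -46.]
(-0.12, 60, 0) [ 0.42  -0.072  0.312] [ 51. -11. -41. 128. -29.  34. -52.]
(0, 60) [ 0.43  -0.071  0.332] [ 52. -11. -41. 126. -27.  37. -54.]
up [ 0.38  -0.078  0.432] [ 56. -25. -35. 122. -35.  56. -47.]
(-0.12, 65, 0.06) [ 0.372 -0.079  0.32 ] [ 52. -18. -37. 131. -30.  43. -50.]
(-0.12, 65, 0.03) [ 0.401 -0.075  0.32 ] [ 51. -13. -39. 128. -25.  41. -55.]
(-0.12, 65, 0) [ 0.431 -0.071  0.32 ] [ 50.  -8. -41. 125. -20.  39. -61.]
(0, 65) [ 0.441 -0.069  0.34 ] [ 50.  -8. -41. 122. -19.  42. -62.]
up [ 0.391 -0.076  0.44 ] [ 55. -22. -36. 118. -28.  59. -54.]
```

Run:
```python
from h import *
bot.clamp(5); print(bot.get_width())
p,R=pose(-.12,60,.04,s=-1);p[2]+=.12
bot.move_ptp(p,R)
bot.move_linear(pose(-.12,60,.04,s=-1)[0],R)
bot.move_linear(pose(-.12,60,0,s=-1)[0],R,rate=.08)
print(bot.get_t(),bot.get_ee_pos(),bot.get_ft_force(),bot.get_joint_pos())
shot('side','d1');shot('scene','s1')
a=cv2.resize(cv2.imread('pics/s1.png')[170:330,220:380],(400,400),interpolation=2)
b=cv2.resize(cv2.imread('pics/d1.png')[130:290,230:390],(400,400),interpolation=2)
cv2.imwrite('pics/c1.png',np.hstack([a,b]))
```

```text
0.0007521005565406934
5.3417 [ 0.41946865 -0.07240628  0.31204671] [-0.57381054 -0.21316498  0.93514927] [ 56.98278129 -11.48776684 -45.26611562 128.0670484  -31.09300887
  34.7395796  -49.92813308]
```

View pics/c1.png

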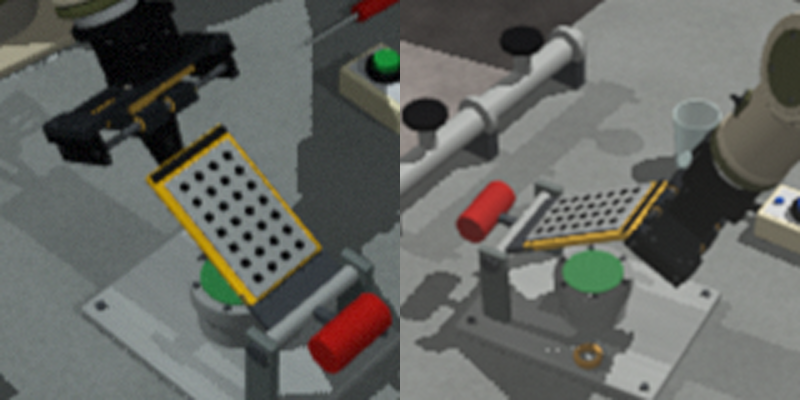

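The finger (left half, about (170,150)) goes below the middle of the free edge, and the body is clear of the guard. Now I'll push along the arc.

Run:
```python
from h import *
for t in(0,.15,.3,.45,.6,.75,.9,1.0):
    p,R=pose(t,60+25*t,s=-1)
    bot.move_linear(p,R,rate=.06 if t<.7 else .08)
    print(t,round(bot.get_t(),2),np.round(bot.get_ft_force(),2))
p,R=pose(1.0,85,.09,s=-1)
bot.move_linear(p,R,rate=.12)
bot.hold(.3);print(bot.get_t(),np.round(bot.get_ft_force(),2))
shot('side','d2');shot('scene','s2')
a=cv2.resize(cv2.imread('pics/s2.png')[150:310,220:380],(400,400),interpolation=2)
b=cv2.resize(cv2.imread('pics/d2.png')[130:290,220:380],(400,400),interpolation=2)
cv2.imwrite('pics/c2.png',np.hstack([a,b]))
```

```text
0 5.97 [-0.62 -0.53 -1.14]
0.15 6.77 [-2.27 -0.09  0.86]
0.3 7.56 [-0.68  0.55 -0.54]
0.45 8.35 [-1.5  -0.21  0.66]
0.6 9.15 [-0.13  0.28 -0.34]
0.75 9.78 [ 0.32 -0.46  1.06]
0.9 10.42 [-0.47 -0.14 -0.13]
1.0 10.89 [ 0.6 -0.3  0.2]
12.0917 [ 0.52 -0.3   0.7 ]
```

View pics/c2.png

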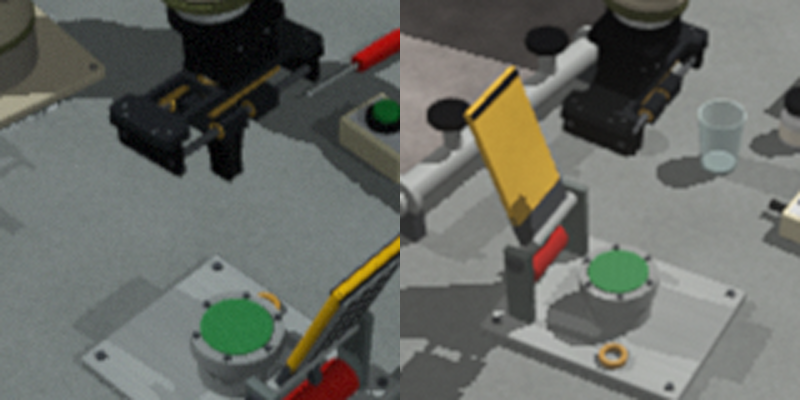

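The guard stands past vertical with nothing touching it (side half, plate from (490,90) to (530,215)). I'll check its angle from depth, then hover over the green button for a close look.

Run:
```python
from h import *
def ang(tag):
    W,p=cloud(tag);h=cv2.cvtColor(p,cv2.COLOR_RGB2HSV);m=(cv2.inRange(h,(15,120,60),(32,255,255))>0)&(W[...,2]>.15)&(W[...,0]>.62)
    q=W[m];c=np.median(q,0);q=q[np.linalg.norm(q-c,axis=1)<.12];n=np.linalg.svd(q-q.mean(0))[2][2];n*=-np.sign(n@X)
    print('guard',len(q),q.mean(0),'th',np.arctan2(-n@Z,-n@X), 'rad from vertical; guard=',np.pi/2-np.pi/6+np.arctan2(n@Z*-1,-n@X)*-1)
ang('d2')
q0=bot.get_joint_pos();best=None
P=np.array([.4235,.2945,.36])
for w in np.radians(np.arange(-180,180,15)):
    x=np.array([np.cos(w),np.sin(w),0]);R=np.column_stack([x,np.cross(-Z,x),-Z])
    q=bot.inverse_kinematics(P,R); q2=bot.inverse_kinematics(P-[0,0,.12],R)
    if q is None or q2 is None: continue
    c=np.abs(np.array(q)-q0).max()
    if best is None or c<best[0]: best=(c,w,R,q)
print(best[0],np.degrees(best[1]),np.round(best[3]))
bot.move_ptp(P,best[2]);print(bot.get_t(),bot.get_ee_pos())
shot('side','d3');shot('scene','s3');shot('wrist','w3');ang('d3')
a=cv2.resize(cv2.imread('pics/d3.png')[180:400,180:400],(400,400),interpolation=2)
b=cv2.resize(cv2.imread('pics/w3.png'),(400,300),interpolation=3)
o=np.zeros((400,800,3),np.uint8);o[:,:400]=a;o[:300,400:]=b;cv2.imwrite('pics/c3.png',o)
```

```text
guard 1172 [ 0.71700032 -0.02626987  0.22081731] th -0.36228806747609993 rad from vertical; guard= 1.4094856186726978
26.25363487544751 -45.0 [  26.   29.  -82.  101.   29.   77. -107.]
13.6333 [0.42470016 0.29339376 0.36001113]
guard 130 [ 0.74222278 -0.03858922  0.27885291] th -0.4310264255894988 rad from vertical; guard= 1.4782239767860967
```

View pics/c3.png

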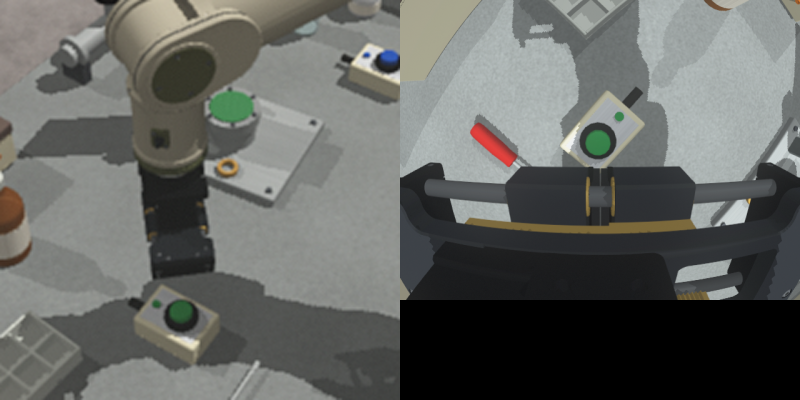

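The guard reads about 1.41 rad, so it's at its stop. The wrist view shows the green button at full-frame (317,229). I'll convert that with the fisheye model.

Run:
```python
from h import *
z=np.load('pics/w3.npz');K,T,p=z['K'],z['T'],z['p']
h=cv2.cvtColor(p,cv2.COLOR_RGB2HSV);m=cv2.inRange(h,(45,80,30),(80,255,255));m[:, :290]=0;m[:,345:]=0;m[:205]=0;m[265:]=0
v,u=np.nonzero(m);u0,v0=(u.min()+u.max())/2,(v.min()+v.max())/2;print(u0,v0,len(u),np.ptp(u),np.ptp(v))
x,y=(u0-K[0,2])/K[0,0],(v0-K[1,2])/K[1,1];r=np.hypot(x,y)
ray=np.array([x/r*np.sin(r),-y/r*np.sin(r),-np.cos(r)]);R=T[:3,:3];c=-R.T@T[:3,3];w=R.T@ray
for hh in(.06,.064,.068):print(c+w*(hh-c[2])/w[2])
print('depth',z['d'][int(v0),int(u0)],'cam',c, 'z by depth',(c+w*z['d'][int(v0),int(u0)]/np.cos(r)))
```

```text
316.5 228.0 1322 41 40
[0.42273885 0.29639266 0.06      ]
[0.42346582 0.29705326 0.064     ]
[0.42419279 0.29771386 0.068     ]
depth 0.28615245 cam [0.473796   0.34278871 0.34093224] z by depth [0.42328195 0.29688618 0.0629883 ]
```

Three measurements agree within 3 mm: (0.4235, 0.297, 0.063). Now I'll press it.

Run:
```python
from h import *
P=np.array([.4235,.2965,.36])
bot.move_linear([P[0],P[1],.265],rate=.12)
f0=bot.get_ft_force()
c=bot.move_linear([P[0],P[1],.232],rate=.015,contact_N=14)
print(c,bot.get_ee_pos(),bot.get_ee_pos()[2]-.182,np.round(bot.get_ft_force()-f0,2))
bot.hold(.3);print(np.round(bot.get_ft_force()-f0,2),bot.get_ee_pos()[2]-.182)
bot.move_linear([P[0],P[1],.36],rate=.12);bot.hold(.3)
print(bot.get_t(),np.round(bot.get_ft_force(),2))
shot('side','d4');shot('scene','s4');shot('wrist','w4')
a=cv2.resize(cv2.imread('pics/s4.png')[130:370,160:480],(400,300),interpolation=2)
b=cv2.resize(cv2.imread('pics/w4.png'),(400,300),interpolation=3)
cv2.imwrite('pics/c4.png',np.hstack([a,b]))
```

```text
True [0.42351583 0.29670032 0.23863222] 0.056632216599470236 [-2.9  -2.91 10.82]
[-2.62 -2.47 11.74] 0.05660686415811045
18.1 [-0.08  0.29  0.02]
```

View pics/c4.png

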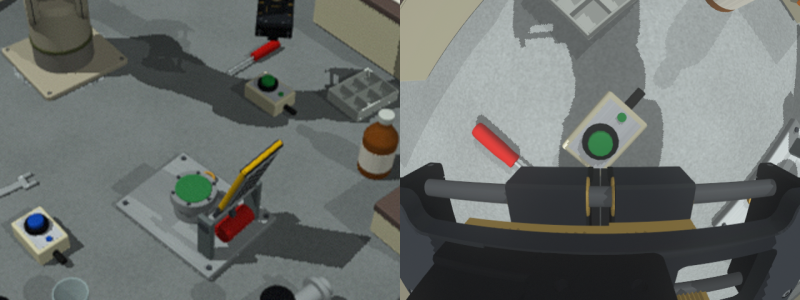

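The guard is still up and the button has sprung back. I'll press once more, recording the height at first touch, to confirm the full 6 mm of travel.

Run:
```python
from h import *
P=[.4235,.2965]
bot.move_linear([*P,.255],rate=.12)
for n in(2,14):
    c=bot.move_linear([*P,.232],rate=.01,contact_N=n);print(n,c,bot.get_ee_pos()[2]-.182,np.round(bot.get_ft_force(),2))
bot.hold(.3);print(bot.get_ee_pos()[2]-.182,np.round(bot.get_ft_force(),2))
bot.move_linear([*P,.38],rate=.12);bot.hold(.5)
shot('side','d5');shot('wrist','w5');print(bot.get_t(),np.round(bot.get_ft_force(),2),bot.get_qd())
```

```text
2 True 0.06072553637478384 [1.45 0.24 2.79]
14 True 0.056599616912354433 [-1.99 -1.86  9.03]
0.05659511945467327 [-2.52 -2.33  9.23]
23.3833 [ 0.55 -0.42 -0.13] [ 0.00554204 -0.08518341 -0.00715793 -0.00959658  0.01872458  0.07012862
 -0.04079402]
```

```bash
python3 -c "
from h import *
bot.finish_job();print(bot.get_t())"
```

```text
the job is handed in; nothing more can be done
the job is handed in; nothing more can be done
```

The guard is standing up on its own, the green button was pressed fully and let go, and the job is handed in. It reported no verdict.

- **Guard:** I pushed it up with closed fingers under the middle of its free edge, following its arc to about 1.0 rad, then backed off. The depth images then put it at about 1.41 rad, which is at its stop. A second reading gave 1.48, but few points were visible there, so it is less reliable. The guard was still standing in the last picture I viewed, after the first press.
- **Green button:** The fingertip stopped firmly at 56.6 mm height under 9–12 N, about 6 mm below the measured top of about 63 mm. I pressed it a second time to confirm the travel, and it stopped at the same height. The button showed released after the first press. I did not view the pictures taken after the second.
- **At hand-in:** The clock was at about 23.4 s of the 45 s allowed, and the tool force was near zero with the fingertips about 13 cm above the button. I never went near the blue button, the counterweight or the loose items, and those in view looked unmoved.

The two fixed cameras disagreed by about 5 mm on positions, so I averaged them. A closer wrist-camera look matched the averaged green button position within 3 mm.

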